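# Clip the jar holder onto the condiment stand

### The job

Pick up the grey jar holder, push its open spring clip sideways onto the condiment stand's upright rod above the collar until the rod snaps fully home, then slide it down the rod until it sits on the collar with its arm in the collar's fork, press it firmly down there with about 15 N for half a second, and let go. Never push on the stand with more than about 20 N, and leave the other condiments where they are.

Things in the scene. Friction and masses are not known exactly. Their poses are not given: they have to be found in the camera images.
- holder: Loose grey plastic jar holder, 110 to 170 g, 143 mm long, standing on the counter. Origin on the axis of the clip's channel, level with the flat underside; z up; x points out of the clip's gap (the pushing direction), the open jar cup (66 mm wide, 26 mm high, centre x = -97 mm) is at -x. Arm between clip and cup: 14 mm wide (y), 20 mm high, underside level with the clip's, x -16 to -68 mm.
- clip_gap (a point): Middle of the clip's gap, at x = 4, z = 15 mm of the holder. Clip block 30 mm wide (y) and high, x -20 to -6 mm; the rod touches x = -6 when home. Two sprung steel jaws leave 9.6 mm at the gap and flare to a 22 mm mouth at x = 12.5. The 12 mm rod forces them apart (4 to 8 N), they snap shut behind it and grip it: the holder does not slide down by itself, sliding takes 1 to 4 N.
- grip_tab (a point): Point in the upright grip tab on the holder's arm, at x = -49, y = 0, z = 36 mm of the holder. The tab is 26 mm long (x), 14 mm thick (y) and reaches 50 mm above the underside: pinch it from above across its 14 mm thickness.
- stand: Condiment stand fixed to the counter: dark foot 110 mm in diameter and 14 mm high, upright steel rod 12 mm in diameter, and a cap 24 mm in diameter on the rod's end, from 150 to 158 mm above the counter (the clip cannot go over it). Origin on the rod's axis at the counter.
- collar: Aluminium collar fixed on the stand's rod; its height and direction differ each time. Origin on the rod's axis on the face of its black sprung washer (34 mm wide; the seat), 70 to 90 mm above the counter; z up. Pressed, the washer gives way from 3 N on, 3 N more per mm, and stops after 5 mm; it rises slowly. Seated, the holder's underside lies on it and its axes coincide with the collar's.
- fork (a point): Middle of the fork on the collar's saddle, at x = -30, z = 4 mm of the collar. Two upright cheeks (x -24 to -36 mm, 8 mm above the washer's face) stand 19 mm apart, centred on y = 0, for the holder's 14 mm arm. The 30 mm wide clip does not pass between them, so it must go on the rod with its underside more than 8 mm above the washer, then be slid down.
- ketchup: Bystander: red sauce bottle, 64 mm in diameter, 200 mm high, origin under its centre.
- spice_a: Bystander: spice jar, 44 mm in diameter, 85 mm high, origin under its centre.
- spice_b: Bystander: spice jar, 44 mm in diameter, 85 mm high, origin under its centre.
- straw_cup: Bystander: white cup of straws, 84 mm in diameter, 110 mm high (straws to 175 mm), origin under its centre.
Things that resemble listed ones, but are neither listed nor needed, are in the scene too. Of the things shaped like the holder, the grey one is meant.

How it is judged:
On the way, in this order (a step that is already met when the one before it is completed fails the run):
1. the holder is lifted off the counter (height (world z) of holder above 0.03 m), for 0.1 s.
2. the rod is home in the clip (within 2.5 mm) with the holder still more than 6 mm above the collar's seat (horizontal distance between holder and collar below 0.0025 m and z of holder in the frame of collar above 0.006 m), for 0.2 s.
3. seated on the collar's washer and pressed down on it with more than 9 N (z of holder in the frame of collar below 0.0017 m and horizontal distance between holder and collar below 0.003 m and contact force between holder and collar above 9 N), for 0.4 s.
At the end, for the whole second after the job is handed in: the rod is home in the clip (clip axis within 3 mm of the rod's), the holder upright within 0.08 rad, its underside at most 1.7 mm above the washer's unloaded face and at most 5.5 mm below it, its arm in the fork, released and at rest (horizontal distance between holder and collar below 0.003 m and z of holder in the frame of collar between -0.0055 and 0.0017 m and x of grip_tab in the frame of collar below -0.04 m and angle between holder's own z axis and vertical below 0.08 rad and linear speed of holder below 0.01 m/s); the robot touches nothing.
It fails at once if the holder is pushed or pressed against the rod with more than 25 N (contact force between holder and stand above 25 N).
It fails at once if the holder is pressed on the collar with more than 25 N (contact force between holder and collar above 25 N).
It fails at once if the robot pushes the stand or collar with more than 10 N (contact force between any of the arm, the fingers and stand above 10 N or contact force between any of the arm, the fingers and collar above 10 N).
It fails at once if a bystander is moved more than 20 mm or tipped over (distance of any of ketchup, spice_a, spice_b, straw_cup from where it was at the start of the episode above 0.02 m or angle between any of ketchup, spice_a, spice_b, straw_cup's own z axis and vertical above 0.3 rad).
It also fails if it takes over 67 s, if anything falls off the work surface, if the arm or the gripper's body presses on something with over 40 N, if the wrist force passes 120 N, or if a joint passes its speed limit or range.

### The arm

A 7-joint arm with a two-finger parallel gripper is mounted at the origin on the work surface. World frame = base frame: x ahead of the robot, y to its left, z up, the work surface at z = 0. Lengths are in m, angles in rad, forces in N, time in s.
With the tool pointing down it reaches from about 0.4 to 0.85 m from the base axis. Payload 10.4 kg.
Tool frame: the origin (TCP) lies midway between the tips of the shut fingers; the grasp point (between the pads) lies 19 mm behind it; z points along the fingers, y is the line along which they close (so a half turn about z gives the same grasp; the last joint's range is limited). The gripper opens to 87 mm and grips with 3 to 60 N. Pads are 19 mm wide; open, the fingers measure 117 mm over their backs; the gripper's body (75 mm by 190 mm) begins 51 mm behind the grasp point.
Start: joints at [-1.292, 0.332, -0.065, 1.46, 0.022, 1.35, -0.088], TCP at [0.186, 0.597, 0.223] pointing down, gripper open.
Joint ranges: [-2.6, 2.6], [-0.5, 2.12], [-1.47, 1.34], [0.16, 2.42], [-1.27, 4.41], [0.06, 2.06], [-2.6, 2.6]. Speed limits (rad/s): [2.22, 2.22, 2.79, 2.79, 3.14, 3.14, 3.14].

### API

Orientations are given as a unit quaternion [x, y, z, w].
In Python, from bench import r gives the robot as it stands.
- The arm moves only by the tool arm_command, never from a script. Its arguments are lists of equal length, an entry for each row: "xyz": the shift along the world's x, y, z in m, a list of three; "rot": the turn, a rotation vector about the world's x, y, z in rad, a list of three. In form: {"xyz": [[tx, ty, tz], ...], "rot": [[ax, ay, az], ...]}. A call has 1 to 20 rows; each row is the pose to reach, as a shift and turn from the pose commanded when the call began; what a row does not reach only later rows make up. A row lasts 1/12 s, in which the tool goes at most 41.7 mm and 7.16 degrees, less where a joint would pass 70% of its speed; a pose out of reach is approached as far as the arm can. A call with a gripper value outside its range is refused whole. "grip" is the opening, from 0 (shut) to 1 (fully open), set as the call begins (left out, the last holds). The fingers move at their own pace and stop on an object; "squeeze" is the grip in N (left out, the last holds). Time passes only in rows, so rows that repeat a pose let the fingers close. It gives the time, the measured TCP pose, the force, the opening and the grip force at its end, in the units of the state.
- r.read_state(): the state, without advancing time (a new reading comes with each control period).
- r.camera(name): name is "side" or "top" or "wrist"; returns the picture (400x640x3 uint8, red, green, blue); there is no depth.
- r.camera_model(name): a dict with "fx", "fy", "cx", "cy" (pixels), "T" (4x4, takes a point from camera to world coordinates). Camera axes: x right, y up, looking along -z (the intrinsics and any distortion apply to the point x, -y, -z); pixel columns grow to the right and rows downward; lengths in m; the calibration is good to about 2 mm. A picture is of the moment at which its call begins: read the wrist's pose just before it. camera_model takes no time and is no camera call; for the wrist camera it gives the pose at the moment of the call.
- r.close_job(): hands the job in; it is judged then, once.
Trained networks look in the newest picture that a camera, given by its name, has taken for a name from the list of things; names that differ only in an ending like _2 or _b are one class to them, and where a whole thing is asked for, a point or a joint stands for the part that bears it (a point fixed in the world has none). Each returns a list of dicts, best first, with "conf" (0 to 1); they miss things now and then, are a little off and sometimes report something else, mostly with a low value. They report only what shows in the picture. A call takes as long as a camera call. They do not tell look-alikes from the thing itself.
- r.look_for(label, camera): "at" ([x, y, z] in m, in the coordinates of the camera as it stood for that picture, good to about 4 mm: the middle of the surface that is visible of it).
- r.spot_point(label, camera): "at" ([x, y, z] in m, in the coordinates of the camera as it stood for that picture, good to about 4 mm: a listed point, or the origin of a listed thing).
The state is a dict: "time": time; "joint_positions": joint angles; "joint_vel": joint speeds; "joint_torque": joint torques, N m; "ee_pos": TCP position; "eef_rot": TCP orientation; "ft_force": force on the tool from outside, world axes, zero at the start; "torque": the same for the moment, N m; "width": finger opening in m; "grip_force": force on a finger pad.
Only numpy, scipy, OpenCV 4.12 (cv2) and the standard library are available. Lean on these libraries where they do the work, as an engineer would, in place of code of your own. Each camera call takes 0.05 s, during which the arm holds its last target. There are 200 camera calls.

## Working session

There is one attempt and no reset: what is moved stays moved. The work goes in short steps, Python scripts to look and compute and a tool call to move; the robot and the scene stay as the last step left them, time stands still between calls to the robot, and variables do not carry over. Pictures are saved under pics/ and viewed, at most 10 in all, crops included, and the job is handed in when it is done.

Besides the shell and the picture viewer there is one more tool, called after ">>>" as name(argument=value, ...) on one line, values as JSON. arm_command: Moves the arm, as the interface text tells. Its arguments: {"type":"object","properties":{"xyz":{"type":"array"},"rot":{"type":"array"},"grip":{"type":"number"},"squeeze":{"type":"number"}},"required":["xyz","rot"]}

```bash
mkdir -p pics; cat > h.py <<'E'
import numpy as np, cv2
from bench import r
def w(cam,p):
    T=np.array(r.camera_model(cam)["T"]); return (T@np.r_[p,1])[:3]
def px(cam,P):
    m=r.camera_model(cam); p=np.linalg.inv(np.array(m["T"]))@np.r_[P,1]
    return np.array([m["cx"]+m["fx"]*p[0]/-p[2], m["cy"]+m["fy"]*(-p[1])/-p[2]])
def save(cam,name,crop=None,s=1):
    im=r.camera(cam)[:,:,::-1]
    if crop: x0,y0,x1,y1=crop; im=im[y0:y1,x0:x1]
    cv2.imwrite("pics/"+name,cv2.resize(np.ascontiguousarray(im),None,fx=s,fy=s,interpolation=cv2.INTER_CUBIC))
def find(cam,labels,f="spot_point"):
    for l in labels:
        for d in getattr(r,f)(l,cam)[:4]:
            P=w(cam,d["at"]); print(cam,l,round(d["conf"],2),P.round(4),px(cam,P).round())
E
python3 - <<'E'
from h import *
a=r.camera("top")[:,:,::-1]; b=r.camera("side")[:,:,::-1]
cv2.imwrite("pics/a.png",cv2.resize(np.vstack([a,b]),(480,600)))
cv2.imwrite("pics/top.png",a)
L=["holder","clip_gap","grip_tab","stand","collar","fork","ketchup","spice_a","straw_cup"]
find("top",L); find("side",L)
print(r.read_state()["eef_rot"], r.camera_model("top"), r.read_state()["time"])
E
```

```text
top holder 0.97 [ 5.810e-01  1.499e-01 -3.000e-04] [274. 229.]
top holder 0.8 [ 0.6635  0.2268 -0.    ] [251. 203.]
top holder 0.8 [ 0.4661  0.286  -0.0021] [231. 264.]
top clip_gap 0.76 [0.5825 0.1502 0.016 ] [273. 228.]
top clip_gap 0.64 [0.4664 0.275  0.0125] [234. 264.]
top clip_gap 0.6 [0.6644 0.23   0.0162] [249. 202.]
top grip_tab 0.74 [0.6855 0.1861 0.0332] [262. 195.]
top grip_tab 0.67 [0.5168 0.3018 0.0391] [224. 249.]
top grip_tab 0.65 [ 0.5731 -0.2102 -0.0033] [385. 232.]
top grip_tab 0.62 [0.527  0.1414 0.0374] [275. 246.]
top collar 0.58 [ 0.5691 -0.2172  0.0826] [393. 233.]
top fork 0.61 [ 0.5431 -0.2031  0.0868] [388. 242.]
top fork 0.18 [ 8.02e-01 -9.95e-02  4.00e-04] [351. 161.]
top ketchup 0.73 [0.635  0.4367 0.004 ] [185. 211.]
top ketchup 0.42 [ 0.5411 -0.2023  0.0875] [388. 242.]
top spice_a 0.75 [ 8.181e-01  1.185e-01 -5.000e-04] [285. 156.]
top spice_a 0.61 [ 0.801  -0.0963 -0.0025] [350. 162.]
top straw_cup 0.69 [ 0.5526 -0.4385 -0.0012] [456. 238.]
side holder 0.98 [ 4.713e-01  2.855e-01 -3.000e-04] [213. 169.]
side holder 0.97 [6.609e-01 2.317e-01 6.000e-04
[... 755 characters left out ...]
367. 214.]
side spice_a 0.54 [ 0.8182  0.1145 -0.0011] [335. 164.]
side straw_cup 0.67 [ 0.5521 -0.4393 -0.0022] [364. 355.]
side straw_cup 0.5 [ 0.8185  0.1152 -0.0023] [335. 164.]
[ 1.50311881e-01  9.88638627e-01  6.74930241e-05 -1.07578022e-05] {'fx': 373.9654406249179, 'fy': 373.9654406249179, 'cx': 317.3804827544585, 'cy': 203.29581218083675, 'T': array([[ 5.26141471e-03,  9.97589385e-01, -6.91934763e-02,
         5.79451109e-01],
       [-9.99985960e-01,  5.20518129e-03, -9.92972788e-04,
         8.68154703e-03],
       [-6.30414525e-04,  6.91977292e-02,  9.97602765e-01,
         1.21266239e+00],
       [ 0.00000000e+00,  0.00000000e+00,  0.00000000e+00,
         1.00000000e+00]])} 1.0
```

View pics/a.png

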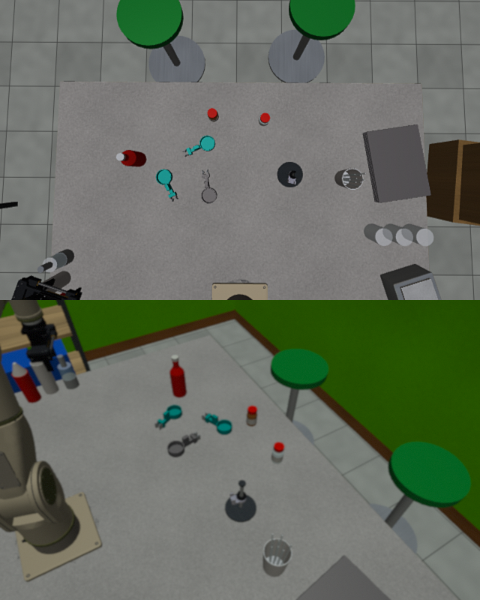

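Top picture: grey holder at about (277,249) full-size pixels. The two teal look-alikes are at (262,195) and (224,249). The grey one fits the description; I'm checking it with a crop.

```bash
python3 -c "
import cv2;a=cv2.imread('pics/top.png')[175:285,200:310];cv2.imwrite('pics/c.png',cv2.resize(a,None,fx=5,fy=5,interpolation=2))"
```

```text
(no output)
```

View pics/c.png

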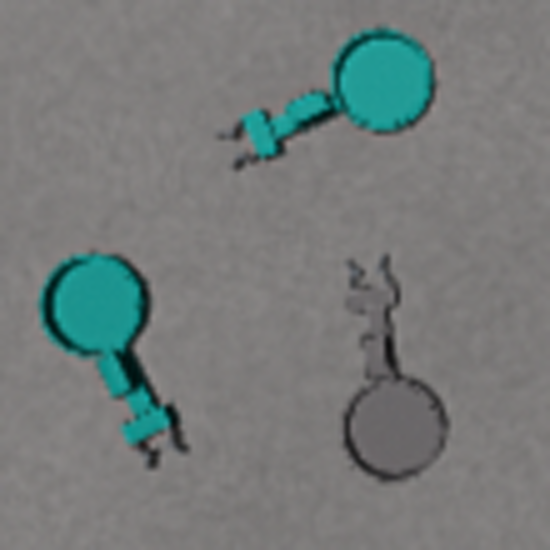

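>>> arm_command(xyz=[[0.03,-0.04,0],[0.06,-0.08,0],[0.09,-0.12,0],[0.115,-0.15,0],[0.14,-0.185,0],[0.165,-0.22,0],[0.19,-0.255,0],[0.215,-0.29,0],[0.24,-0.325,0],[0.265,-0.36,0],[0.29,-0.395,0],[0.31,-0.425,0],[0.33,-0.455,0],[0.34,-0.457,0],[0.34,-0.457,0],[0.34,-0.457,0],[0.34,-0.457,0]], rot=[[0,0,0.05],[0,0,0.1],[0,0,0.15],[0,0,0.2],[0,0,0.25],[0,0,0.3],[0,0,0.35],[0,0,0.4],[0,0,0.45],[0,0,0.47],[0,0,0.47],[0,0,0.47],[0,0,0.47],[0,0,0.47],[0,0,0.47],[0,0,0.47],[0,0,0.47]], grip=1)

```text
time: 2.42
ee_pos: [0.5254, 0.1405, 0.2225]
eef_rot: [-0.084, 0.996, 0.0, -0.0]
ft_force: [-0.6, 0.4, -0.4]
width: 0.087
grip_force: 0.0
```

The crop confirms three holders. Two are teal, with cups at crop (384,80) and (95,305). The grey one has its cup at (395,427), its tab at (378,355), and its jaws pointing up (+x).

```bash
python3 - <<'E'
from h import *
save("wrist","w1.png")
find("wrist",["holder","clip_gap","grip_tab"]); find("wrist",["holder"],"look_for")
print(r.read_state()["ee_pos"],r.read_state()["time"])
E
```

```text
wrist holder 0.98 [ 0.5751  0.1512 -0.004 ] [319. 213.]
wrist holder 0.95 [ 0.6562  0.2278 -0.0044] [363. 276.]
wrist holder 0.74 [ 0.4698  0.2814 -0.0031] [436. 151.]
wrist holder 0.19 [0.5287 0.1431 0.0366] [320. 185.]
wrist clip_gap 0.82 [0.6587 0.2351 0.0146] [370. 285.]
wrist clip_gap 0.68 [0.5783 0.1496 0.0204] [318. 221.]
wrist clip_gap 0.59 [0.4661 0.2819 0.0159] [443. 150.]
wrist grip_tab 0.92 [0.5297 0.1401 0.035 ] [317. 185.]
wrist grip_tab 0.7 [0.5163 0.3037 0.0385] [457. 198.]
wrist grip_tab 0.58 [0.678  0.1895 0.0365] [335. 302.]
wrist holder 0.85 [0.6923 0.1598 0.0131] [312. 298.]
wrist holder 0.84 [ 0.4917  0.1432 -0.0017] [325. 150.]
wrist holder 0.83 [0.5413 0.3061 0.0126] [445. 211.]
[0.52528855 0.14077736 0.22265766] 2.6667
```

View pics/w1.png

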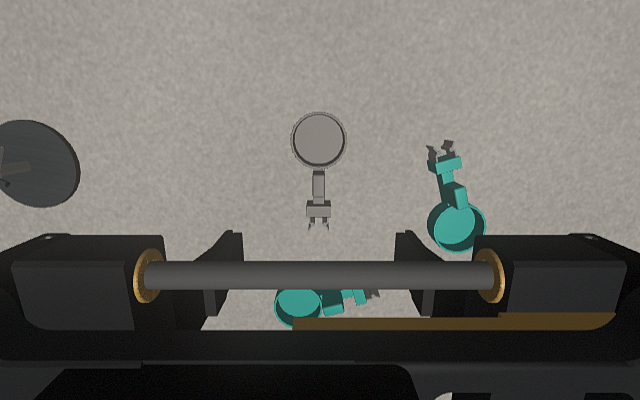

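```bash
python3 - <<'E'
from h import *
from scipy.optimize import least_squares
im=cv2.imread("pics/w1.png")[105:240,280:360]; g=cv2.cvtColor(im,6)
m=r.camera_model("wrist");T=np.array(m["T"])
def bp(u,v,z):
    d=T[:3,:3]@np.array([(u-m["cx"])/m["fx"],-(v-m["cy"])/m["fy"],-1]);return T[:3,3]+d*(z-T[2,3])/d[2]
print(T[:3,3])
print("cup",bp(318.5,139,.026),"clip rear edge",bp(318.5,201,.03),"clip front",bp(318.5,212,.03), "tab top",bp(318.7,178,.05))
for P in ([.5287,.141,.05],[.577,.149,.0]): print(px("wrist",P))
cv2.imwrite("pics/w1c.png",cv2.resize(im,None,fx=6,fy=6,interpolation=0)[:,:480])
E
```

```text
[0.45511227 0.12860687 0.38431445]
cup [0.4785212  0.13271167 0.026     ] clip rear edge [0.55029661 0.14504233 0.03      ] clip front [0.56391853 0.14738268 0.03      ] tab top [0.51881104 0.13985344 0.05      ]
[318.21163099 186.75135055]
[318.02364541 214.76670159]
```

View pics/w1c.png

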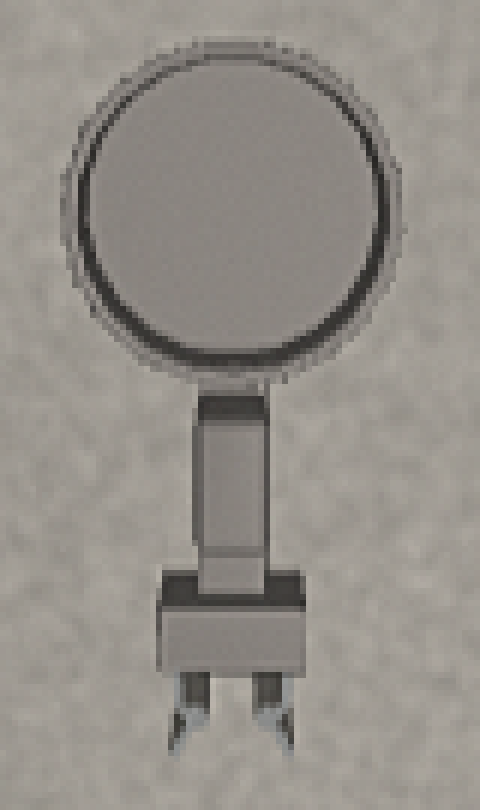

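The wrist crop shows the holder in line with the fingers: tab top centre at (318.9,186), clip block at (318.9,211). The tab is at about (0.528,0.141), with yaw about 0.17, so I'm descending.

>>> arm_command(xyz=[[0.003,0.0005,-0.02],[0.003,0.0005,-0.05],[0.003,0.0005,-0.08],[0.003,0.0005,-0.11],[0.003,0.0005,-0.14],[0.003,0.0005,-0.165],[0.003,0.0005,-0.185],[0.003,0.0005,-0.197],[0.003,0.0005,-0.203],[0.003,0.0005,-0.203],[0.003,0.0005,-0.203],[0.003,0.0005,-0.203]], rot=[[0,0,0],[0,0,0],[0,0,0],[0,0,0],[0,0,0],[0,0,0],[0,0,0],[0,0,0],[0,0,0],[0,0,0],[0,0,0],[0,0,0]])

```text
time: 3.67
ee_pos: [0.5297, 0.1407, 0.0209]
eef_rot: [-0.084, 0.996, 0.0, 0.001]
ft_force: [0.2, -0.6, 0.7]
width: 0.0871
grip_force: 0.0
```

>>> arm_command(xyz=[[0,0,0],[0,0,0],[0,0,0],[0,0,0],[0,0,0],[0,0,0],[0,0,0],[0,0,0],[0,0,0],[0,0,0]], rot=[[0,0,0],[0,0,0],[0,0,0],[0,0,0],[0,0,0],[0,0,0],[0,0,0],[0,0,0],[0,0,0],[0,0,0]], grip=0, squeeze=40)

```text
time: 4.5
ee_pos: [0.5287, 0.1402, 0.0195]
eef_rot: [-0.084, 0.996, 0.0, -0.0]
ft_force: [-0.0, 1.1, 0.5]
width: 0.0284
grip_force: 0.0
```

>>> arm_command(xyz=[[0,0,0],[0,0,0],[0,0,0],[0,0,0],[0,0,0],[0,0,0]], rot=[[0,0,0],[0,0,0],[0,0,0],[0,0,0],[0,0,0],[0,0,0]])

```text
time: 5.0
ee_pos: [0.5288, 0.1404, 0.0196]
eef_rot: [-0.084, 0.996, 0.0, 0.0]
ft_force: [0.3, 0.7, 0.1]
width: 0.0137
grip_force: 40.0
```

>>> arm_command(xyz=[[0,0,0.01],[0,0,0.03],[0,0,0.06],[0,0,0.09],[0,0,0.12],[0,0,0.14],[0,0,0.15],[0,0,0.15],[0,0,0.15]], rot=[[0,0,0],[0,0,0],[0,0,0],[0,0,0],[0,0,0],[0,0,0],[0,0,0],[0,0,0],[0,0,0]])

```text
time: 5.75
ee_pos: [0.5285, 0.1402, 0.1691]
eef_rot: [-0.084, 0.996, 0.0, -0.0]
ft_force: [-0.3, 0.3, -1.9]
width: 0.0135
grip_force: 40.0
```

```bash
python3 - <<'E'
from h import *
L=["stand","collar","fork"]
for c in("top","side"):
    r.camera(c); find(c,L)
save("side","s1.png",(200,120,520,380),2)
E
```

```text
top stand 0.88 [ 0.5715 -0.2098 -0.0026] [385. 232.]
top stand 0.4 [ 0.5661 -0.2149  0.0833] [392. 234.]
top stand 0.36 [ 8.203e-01  1.204e-01 -3.000e-04] [284. 155.]
top collar 0.61 [ 0.5679 -0.2145  0.0839] [392. 233.]
side stand 0.97 [ 0.5708 -0.2142 -0.0014] [321. 277.]
side collar 0.65 [ 0.5697 -0.2105  0.0855] [321. 259.]
side fork 0.53 [ 0.5368 -0.2073  0.0862] [309. 263.]
```

View pics/s1.png

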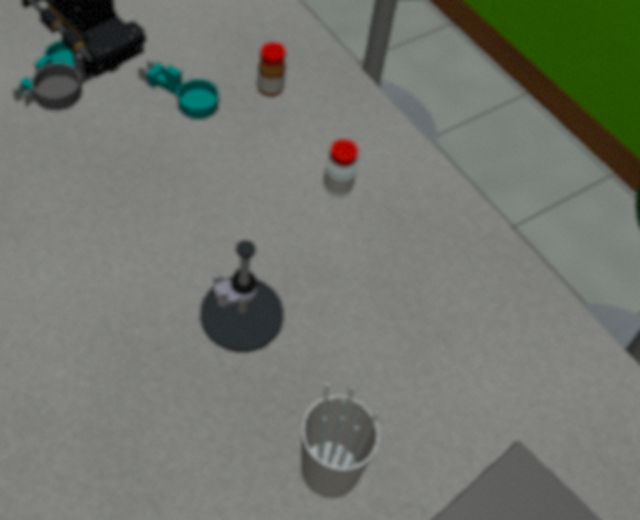

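The side view shows the holder in the gripper. The stand is at crop (243,285) with its saddle/fork on the left, toward the robot, and its surroundings are clear. I'll go next to the stand and look with the wrist camera.

>>> arm_command(xyz=[[0,-0.02,0.01],[0,-0.05,0.02],[0,-0.085,0.03],[0,-0.12,0.04],[0,-0.15,0.04],[0,-0.18,0.04],[0,-0.2,0.04],[0,-0.21,0.04],[0,-0.21,0.04],[0,-0.21,0.04]], rot=[[0,0,-0.04],[0,0,-0.09],[0,0,-0.14],[0,0,-0.19],[0,0,-0.24],[0,0,-0.29],[0,0,-0.34],[0,0,-0.37],[0,0,-0.37],[0,0,-0.37]])

```text
time: 7.03
ee_pos: [0.5289, -0.0686, 0.2094]
eef_rot: [0.1, 0.995, 0.0, -0.0]
ft_force: [0.1, 0.0, -1.5]
width: 0.0137
grip_force: 40.0
```

```bash
python3 - <<'E'
from h import *
s=r.read_state(); print(s["ee_pos"],s["eef_rot"])
save("wrist","w2.png")
find("wrist",["stand","collar","fork","holder","clip_gap","grip_tab"])
print(r.read_state()["time"]); np.save("T2.npy",r.camera_model("wrist")["T"]); print(r.camera_model("wrist"))
E
```

```text
[ 0.52885572 -0.06857415  0.20936169] [ 1.00066088e-01  9.94980722e-01  2.86579756e-04 -2.43998945e-04]
wrist stand 0.78 [ 0.5679 -0.2135 -0.0027] [214. 228.]
wrist fork 0.61 [ 0.5428 -0.2008  0.0882] [189. 234.]
wrist holder 0.93 [ 0.5781 -0.0726  0.1865] [326. 299.]
wrist holder 0.71 [ 0.6593  0.2262 -0.0036] [560. 230.]
wrist holder 0.68 [ 4.681e-01  2.829e-01 -2.000e-04] [615.  64.]
wrist clip_gap 0.85 [ 0.5812 -0.0823  0.2083] [313. 327.]
wrist clip_gap 0.8 [0.6572 0.2348 0.0119] [577. 231.]
wrist clip_gap 0.79 [0.4669 0.2799 0.0158] [626.  61.]
wrist grip_tab 0.89 [0.6806 0.1876 0.0372] [553. 264.]
wrist grip_tab 0.79 [ 0.5297 -0.0699  0.225 ] [316. 261.]
7.3833
{'fx': 305.9470659116884, 'fy': 305.9470659116884, 'cx': 318.4956575156049, 'cy': 201.15971185561466, 'T': array([[ 1.98721772e-01, -9.45449766e-01, -2.58136391e-01,
         4.59085456e-01],
       [ 9.80055900e-01,  1.91624046e-01,  5.26370429e-02,
        -5.44295574e-02],
       [-3.00540332e-04, -2.63448219e-01,  9.64673492e-01,
         3.71176868e-01],
       [ 0.00000000e+00,  0.00000000e+00,  0.00000000e+00,
         1.00000000e+00]])}
```

View pics/w2.png

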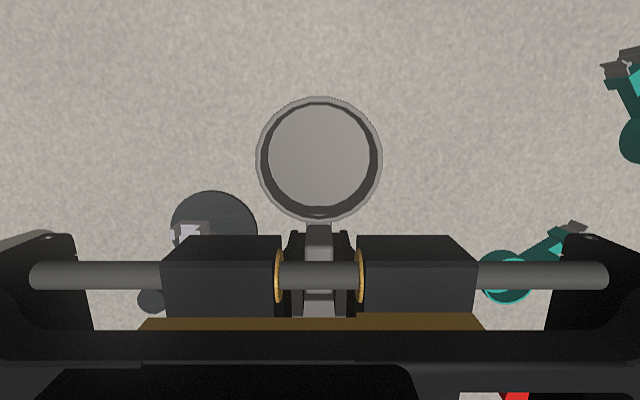

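The collar is partly hidden behind the finger carriage, with the saddle at (190,232) and the cap at (150,300). I'll move forward so the stand comes into the clear part of the view.

>>> arm_command(xyz=[[0.02,0,0],[0.045,0,0],[0.07,0,0],[0.09,0,0],[0.105,0,0],[0.11,0,0],[0.11,0,0],[0.11,0,0]], rot=[[0,0,0],[0,0,0],[0,0,0],[0,0,0],[0,0,0],[0,0,0],[0,0,0],[0,0,0]])

```text
time: 8.05
ee_pos: [0.6382, -0.0698, 0.2093]
eef_rot: [0.101, 0.995, -0.0, -0.0]
ft_force: [0.2, -0.2, -1.4]
width: 0.0138
grip_force: 40.0
```

```bash
python3 - <<'E'
from h import *
s=r.read_state(); print(s["ee_pos"],s["eef_rot"])
im=r.camera("wrist")[:,:,::-1]; cv2.imwrite("pics/w3.png",im)
find("wrist",["stand","collar","fork"])
np.save("T3.npy",r.camera_model("wrist")["T"])
c=im[60:260,100:300]; cv2.imwrite("pics/w3c.png",cv2.resize(c,(600,600),interpolation=cv2.INTER_CUBIC))
E
```

```text
[ 0.63823442 -0.06976329  0.20933765] [ 1.00745628e-01  9.94912139e-01 -1.04319073e-04 -3.79391505e-04]
wrist stand 0.74 [ 0.5684 -0.2155  0.0016] [187. 146.]
wrist collar 0.62 [ 0.6893 -0.0801  0.2107] [318. 326.]
wrist collar 0.57 [ 5.652e-01 -2.158e-01  3.000e-04] [186. 143.]
wrist collar 0.56 [ 0.568  -0.2123  0.0836] [154. 152.]
wrist fork 0.79 [ 0.5397 -0.2021  0.0889] [151. 119.]
```

View pics/w3c.png

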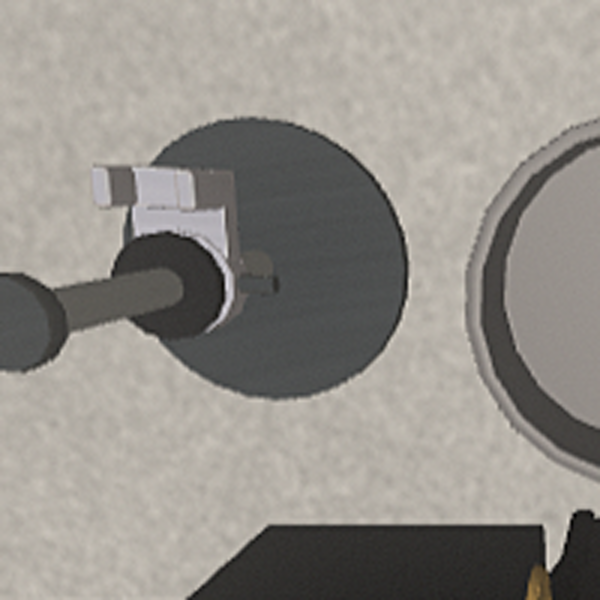

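```bash
python3 - <<'E'
from h import *
m=r.camera_model("wrist");T=np.load("T3.npy")
def bp(u,v,z):
    d=T[:3,:3]@np.array([(u-m["cx"])/m["fx"],-(v-m["cy"])/m["fy"],-1]);return T[:3,3]+d*(z-T[2,3])/d[2]
def pj(P):
    p=np.linalg.inv(T)@np.r_[P,1]; return np.array([m["cx"]+m["fx"]*p[0]/-p[2], m["cy"]-m["fy"]*p[1]/-p[2]])
foot=bp(189,146.2,.014); print("foot",foot)
for z in(.07,.075,.08,.085,.09): 
  W=bp(156.3,155,z);F=bp(148,122.3,z+.008);d=W-F;print(z,W,F,"yaw",np.arctan2(d[1],d[0]),"dist",np.hypot(d[0],d[1]))
  a=np.linspace(0,6.28,40);q=np.array([pj(W+.017*np.array([np.cos(t),np.sin(t),0])) for t in a]);print("washer u,v",q.min(0),q.max(0))
im=cv2.imread("pics/w3.png")
g=cv2.cvtColor(im,6)
print("row155",g[155,130:186]); print("row167 cap", g[167,80:125])
E
```

```text
foot [ 0.56977681 -0.20815383  0.014     ]
0.07 [ 0.57129904 -0.21829605  0.07      ] [ 0.54088086 -0.21131723  0.078     ] yaw -0.22552625993614805 dist 0.031208492882069713
washer u,v [138.77206936 137.35497903] [173.73965425 172.12858705]
0.075 [ 0.57125104 -0.21559316  0.075     ] [ 0.54134954 -0.20865954  0.083     ] yaw -0.2278552230228435 dist 0.030694865584803274
washer u,v [138.47587135 137.05295569] [174.03327107 172.41300538]
0.08 [ 0.57120303 -0.21289027  0.08      ] [ 0.54181822 -0.20600185  0.088     ] yaw -0.2302634415716379 dist 0.030181410444761934
washer u,v [138.16949058 136.74041304] [174.33694395 172.70702867]
0.085 [ 0.57115503 -0.21018738  0.085     ] [ 0.54228691 -0.20334416  0.093     ] yaw -0.23275500183304357 dist 0.029668136400325215
washer u,v [137.85239278 136.41679179] [174.65119852 173.01115182]
0.09 [ 0.57110703 -0.2074845   0.09      ] [ 0.54275559 -0.20068647  0.098     ] yaw -0.23533427371536134 dist 0.029155053016047032
washer u,v [137.52400561 136.08149224] [174.97659766 173.32590433]
row155 [ 88  86  86  89  87  88  91  89  90  93  88  90  91  89  89  90  90  90
  89  90  88  89  89  88  90  88  87  89  87  90  92  53  52  53  54  55
  52  54  52  54  56  54  48  40  25 207 191 171  86  81  76  78  78  78
  78  77]
row167 cap [175 176 174 178 102  77  82  82  83  84  84  83  85  85  86  85  83  83
  83  84  79  84  82  82  84  82  81  85  83  83  83  83  85  84  85  85
  67  65  62  61  60  59  80  94  89]
```

Washer centre at pixel (156,155) and fork middle at (148,122). That puts the collar axis at about (0.571,-0.211), the seat at z about 0.085, and the collar yaw at about -0.23. I'm moving to the approach pose behind the rod.

>>> arm_command(xyz=[[-0.02,-0.015,0.005],[-0.045,-0.033,0.005],[-0.07,-0.05,0.005],[-0.095,-0.07,0.005],[-0.12,-0.088,0.005],[-0.14,-0.103,0.005],[-0.155,-0.114,0.005],[-0.162,-0.119,0],[-0.162,-0.119,-0.02],[-0.162,-0.119,-0.045],[-0.162,-0.119,-0.07],[-0.162,-0.119,-0.082],[-0.162,-0.119,-0.086],[-0.162,-0.119,-0.086],[-0.162,-0.119,-0.086]], rot=[[0,0,-0.01],[0,0,-0.02],[0,0,-0.03],[0,0,-0.03],[0,0,-0.03],[0,0,-0.03],[0,0,-0.03],[0,0,-0.03],[0,0,-0.03],[0,0,-0.03],[0,0,-0.03],[0,0,-0.03],[0,0,-0.03],[0,0,-0.03],[0,0,-0.03]])

```text
time: 9.5
ee_pos: [0.4773, -0.1886, 0.1242]
eef_rot: [0.115, 0.993, 0.0, 0.0]
ft_force: [0.2, -0.4, -1.7]
width: 0.0138
grip_force: 40.0
```

```bash
python3 - <<'E'
from h import *
s=r.read_state(); print(s["ee_pos"],s["eef_rot"],s["ft_force"],s["torque"])
for c in("top","side"):
    im=r.camera(c)[:,:,::-1]; find(c,["holder","clip_gap","collar","fork"])
    cv2.imwrite(f"pics/p_{c}.png",im)
a=cv2.imread("pics/p_top.png")[195:275,350:430]; b=cv2.imread("pics/p_side.png")[215:295,280:360]
cv2.imwrite("pics/p.png",cv2.resize(np.hstack([a,b]),(800,400),interpolation=cv2.INTER_CUBIC))
E
```

```text
[ 0.47731514 -0.18860146  0.12423247] [1.15483699e-01 9.93309288e-01 1.75379834e-05 4.16731597e-04] [ 0.24733665 -0.35004001 -1.7367988 ] [-0.00762101 -0.02612984  0.02487593]
top holder 0.85 [0.6642 0.2288 0.0026] [250. 203.]
top holder 0.79 [ 0.4661  0.2833 -0.0029] [232. 264.]
top holder 0.63 [ 0.527  -0.2034  0.1037] [389. 247.]
top clip_gap 0.92 [0.6641 0.2358 0.0156] [247. 202.]
top clip_gap 0.73 [ 0.5302 -0.1998  0.122 ] [389. 247.]
top clip_gap 0.71 [0.466  0.2775 0.0163] [233. 265.]
top collar 0.63 [ 0.5714 -0.2157  0.0844] [392. 232.]
top collar 0.3 [ 0.5318 -0.1993  0.1191] [389. 246.]
top fork 0.69 [ 0.5244 -0.1991  0.1052] [388. 248.]
top fork 0.44 [ 0.5419 -0.2015  0.0879] [388. 242.]
side holder 0.93 [ 0.5213 -0.1972  0.1038] [301. 259.]
side holder 0.37 [ 0.4691  0.2847 -0.0033] [212. 170.]
side clip_gap 0.55 [ 0.5243 -0.2018  0.1194] [304. 256.]
side clip_gap 0.38 [0.4614 0.2771 0.0102] [210. 169.]
side collar 0.56 [ 0.5708 -0.2115  0.084 ] [322. 259.]
side fork 0.74 [ 0.5688 -0.2135  0.0016] [320. 277.]
side fork 0.67 [ 0.5394 -0.2093  0.0838] [310. 264.]
```

View pics/p.png

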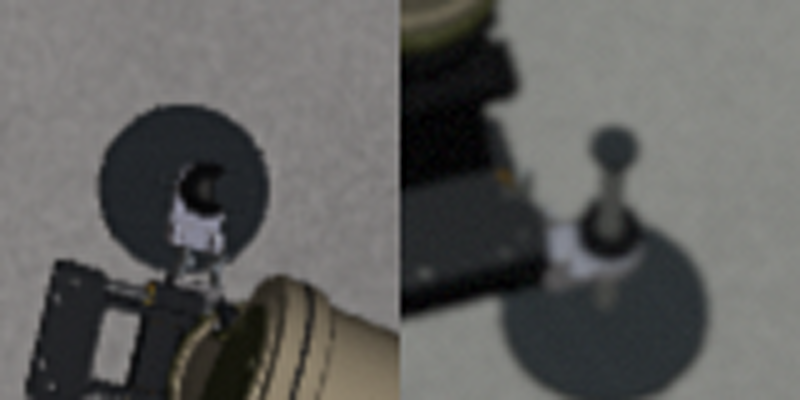

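Both crops show the jaws pointing at the rod: top crop about (197,280) to washer (203,188), and underside about 20 mm above the seat. I'm pushing on along the holder's x, and then in small steps near contact.

>>> arm_command(xyz=[[0.005,-0.0012,0],[0.01,-0.0023,0],[0.015,-0.0035,0],[0.02,-0.0047,0],[0.025,-0.0059,0],[0.03,-0.007,0],[0.033,-0.0078,0],[0.035,-0.0082,0],[0.035,-0.0082,0]], rot=[[0,0,0],[0,0,0],[0,0,0],[0,0,0],[0,0,0],[0,0,0],[0,0,0],[0,0,0],[0,0,0]])

```text
time: 10.75
ee_pos: [0.5121, -0.197, 0.1235]
eef_rot: [0.116, 0.993, -0.0, -0.0]
ft_force: [-0.2, -0.9, -1.2]
width: 0.0137
grip_force: 40.0
```

>>> arm_command(xyz=[[0.001,-0.0002,0],[0.002,-0.0005,0],[0.003,-0.0007,0],[0.004,-0.0009,0],[0.004,-0.0009,0]], rot=[[0,0,0],[0,0,0],[0,0,0],[0,0,0],[0,0,0]])

```text
time: 11.17
ee_pos: [0.5145, -0.1981, 0.1232]
eef_rot: [0.116, 0.993, 0.0, -0.001]
ft_force: [-5.7, 0.5, 0.0]
width: 0.0136
grip_force: 40.0
```

>>> arm_command(xyz=[[0.001,-0.0002,0],[0.002,-0.0005,0],[0.002,-0.0005,0]], rot=[[0,0,0],[0,0,0],[0,0,0]])

```text
time: 11.42
ee_pos: [0.5162, -0.1988, 0.1229]
eef_rot: [0.116, 0.993, -0.0, -0.002]
ft_force: [-5.4, -0.3, -1.3]
width: 0.0133
grip_force: 40.0
```

>>> arm_command(xyz=[[0.001,-0.0002,0],[0.002,-0.0005,0],[0.002,-0.0005,0]], rot=[[0,0,0],[0,0,0],[0,0,0]])

```text
time: 11.67
ee_pos: [0.5184, -0.1996, 0.123]
eef_rot: [0.116, 0.993, -0.0, -0.001]
ft_force: [-5.3, -1.9, -2.2]
width: 0.0135
grip_force: 40.0
```

>>> arm_command(xyz=[[0.001,-0.0002,0],[0.002,-0.0005,0],[0.002,-0.0005,0]], rot=[[0,0,0],[0,0,0],[0,0,0]])

```text
time: 11.92
ee_pos: [0.5208, -0.1999, 0.1232]
eef_rot: [0.116, 0.993, -0.0, -0.001]
ft_force: [-4.3, -2.0, -3.6]
width: 0.0141
grip_force: 40.0
```

>>> arm_command(xyz=[[0.001,-0.0002,0],[0.002,-0.0005,0],[0.002,-0.0005,0]], rot=[[0,0,0],[0,0,0],[0,0,0]])

```text
time: 12.17
ee_pos: [0.5242, -0.2004, 0.1238]
eef_rot: [0.116, 0.993, -0.0, 0.001]
ft_force: [-0.6, -4.3, -1.1]
width: 0.0138
grip_force: 40.0
```

>>> arm_command(xyz=[[0,-0.001,0],[0.001,-0.0015,0],[0.001,-0.0015,0]], rot=[[0,0,0],[0,0,0],[0,0,0]])

```text
time: 12.42
ee_pos: [0.5244, -0.2012, 0.1238]
eef_rot: [0.116, 0.993, 0.0, -0.001]
ft_force: [-6.3, -0.2, 2.7]
width: 0.0139
grip_force: 40.0
```

>>> arm_command(xyz=[[0.001,-0.0002,0],[0.0015,-0.0003,0],[0.0015,-0.0003,0]], rot=[[0,0,0],[0,0,0],[0,0,0]])

```text
time: 12.67
ee_pos: [0.5244, -0.2012, 0.1237]
eef_rot: [0.116, 0.993, 0.001, -0.002]
ft_force: [-14.4, 0.7, 8.9]
width: 0.0137
grip_force: 40.0
```

It stalls against the rod: force rises to 14 N with no further motion, so the rod is home. I'm relieving the push and holding before the slide.

>>> arm_command(xyz=[[-0.001,0.0002,0],[-0.002,0.0005,0],[-0.002,0.0005,0],[-0.002,0.0005,0]], rot=[[0,0,0],[0,0,0],[0,0,0],[0,0,0]])

```text
time: 13.0
ee_pos: [0.5243, -0.2012, 0.1237]
eef_rot: [0.116, 0.993, 0.0, 0.0]
ft_force: [-2.5, -1.7, 0.6]
width: 0.0137
grip_force: 40.0
```

>>> arm_command(xyz=[[0,0,-0.001],[0,0,-0.002],[0,0,-0.003],[0,0,-0.004],[0,0,-0.005],[0,0,-0.006],[0,0,-0.006]], rot=[[0,0,0],[0,0,0],[0,0,0],[0,0,0],[0,0,0],[0,0,0],[0,0,0]])

```text
time: 13.58
ee_pos: [0.5244, -0.2012, 0.118]
eef_rot: [0.116, 0.993, 0.0, 0.0]
ft_force: [-4.6, -2.9, 4.3]
width: 0.0133
grip_force: 40.0
```

>>> arm_command(xyz=[[-0.0003,-0.0005,-0.001],[-0.0005,-0.0005,-0.002],[-0.0005,-0.0005,-0.003],[-0.0005,-0.0005,-0.004],[-0.0005,-0.0005,-0.005],[-0.0005,-0.0005,-0.005]], rot=[[0,0,0],[0,0,0],[0,0,0],[0,0,0],[0,0,0],[0,0,0]])

```text
time: 14.08
ee_pos: [0.5242, -0.2016, 0.1125]
eef_rot: [0.116, 0.993, -0.0, 0.0]
ft_force: [1.4, -1.8, 0.9]
width: 0.0137
grip_force: 40.0
```

>>> arm_command(xyz=[[0,0,-0.001],[0,0,-0.002],[0,0,-0.003],[0,0,-0.003]], rot=[[0,0,0],[0,0,0],[0,0,0],[0,0,0]])

```text
time: 14.42
ee_pos: [0.5241, -0.2016, 0.1094]
eef_rot: [0.116, 0.993, -0.0, 0.0]
ft_force: [2.0, -2.7, -0.9]
width: 0.0136
grip_force: 40.0
```

>>> arm_command(xyz=[[0,0,-0.001],[0,0,-0.002],[0,0,-0.0025],[0,0,-0.0025]], rot=[[0,0,0],[0,0,0],[0,0,0],[0,0,0]])

```text
time: 14.75
ee_pos: [0.5239, -0.2016, 0.107]
eef_rot: [0.116, 0.993, -0.0, 0.0]
ft_force: [1.0, -2.3, -0.6]
width: 0.0139
grip_force: 40.0
```

>>> arm_command(xyz=[[0,0,-0.001],[0,0,-0.002],[0,0,-0.002]], rot=[[0,0,0],[0,0,0],[0,0,0]])

```text
time: 15.0
ee_pos: [0.5237, -0.2016, 0.1049]
eef_rot: [0.116, 0.993, 0.0, -0.0]
ft_force: [1.3, -2.4, -0.7]
width: 0.0139
grip_force: 40.0
```

>>> arm_command(xyz=[[0,0,-0.001],[0,0,-0.002],[0,0,-0.002]], rot=[[0,0,0],[0,0,0],[0,0,0]])

```text
time: 15.25
ee_pos: [0.5237, -0.2016, 0.1029]
eef_rot: [0.116, 0.993, 0.0, -0.0]
ft_force: [0.8, -3.6, -0.9]
width: 0.0137
grip_force: 40.0
```

>>> arm_command(xyz=[[0,0,-0.001],[0,0,-0.002],[0,0,-0.002]], rot=[[0,0,0],[0,0,0],[0,0,0]])

```text
time: 15.5
ee_pos: [0.5237, -0.2016, 0.1014]
eef_rot: [0.116, 0.993, 0.0, -0.0]
ft_force: [-1.6, -1.9, 5.8]
width: 0.0144
grip_force: 40.0
```

>>> arm_command(xyz=[[0,0,-0.001],[0,0,-0.002],[0,0,-0.002]], rot=[[0,0,0],[0,0,0],[0,0,0]])

```text
time: 15.75
ee_pos: [0.5236, -0.2017, 0.0998]
eef_rot: [0.116, 0.993, 0.0, -0.0]
ft_force: [-4.9, -1.3, 10.8]
width: 0.0139
grip_force: 40.0
```

The spring-like contact (about 3 N/mm from underside z about 0.083) is the washer. I'm pressing about 1.3 mm further and holding.

>>> arm_command(xyz=[[0.0003,0,-0.0008],[0,0,-0.0015],[0,0,-0.0015],[0,0,-0.0015],[0,0,-0.0015],[0,0,-0.0015],[0,0,-0.0015],[0,0,-0.0015],[0,0,-0.0015],[0,0,-0.0015]], rot=[[0,0,0],[0,0,0],[0,0,0],[0,0,0],[0,0,0],[0,0,0],[0,0,0],[0,0,0],[0,0,0],[0,0,0]])

```text
time: 16.58
ee_pos: [0.5236, -0.2016, 0.0986]
eef_rot: [0.116, 0.993, 0.0, -0.0]
ft_force: [-6.7, 0.3, 13.7]
width: 0.0136
grip_force: 40.0
```

>>> arm_command(xyz=[[0,0,0.0005],[0,0,0.001],[0,0,0.001]], rot=[[0,0,0],[0,0,0],[0,0,0]])

```text
time: 16.83
ee_pos: [0.5237, -0.2016, 0.0994]
eef_rot: [0.116, 0.993, 0.0, 0.0]
ft_force: [-3.8, -1.7, 9.3]
width: 0.0136
grip_force: 40.0
```

>>> arm_command(xyz=[[0,0,0],[0,0,0],[0,0,0],[0,0,0],[0,0,0],[0,0,0],[0,0,0],[0,0,0]], rot=[[0,0,0],[0,0,0],[0,0,0],[0,0,0],[0,0,0],[0,0,0],[0,0,0],[0,0,0]], grip=0.6)

```text
time: 17.5
ee_pos: [0.5238, -0.2016, 0.0985]
eef_rot: [0.116, 0.993, 0.0, -0.0]
ft_force: [-0.2, -0.4, -0.6]
width: 0.0507
grip_force: 0.0
```

>>> arm_command(xyz=[[0,0,0.01],[0,0,0.03],[0,0,0.055],[-0.01,0.02,0.08],[-0.02,0.05,0.105],[-0.03,0.08,0.13],[-0.03,0.11,0.13],[-0.03,0.14,0.13],[-0.03,0.16,0.13],[-0.03,0.16,0.13]], rot=[[0,0,0],[0,0,0],[0,0,0],[0,0,0],[0,0,0],[0,0,0],[0,0,0],[0,0,0],[0,0,0],[0,0,0]])

```text
time: 18.33
ee_pos: [0.4939, -0.0368, 0.2295]
eef_rot: [0.113, 0.994, 0.001, 0.0]
ft_force: [0.2, 0.4, -0.3]
width: 0.0524
grip_force: 0.0
```

```bash
python3 - <<'E'
from h import *
a=r.camera("top")[195:275,350:430,::-1]; find("top",["holder","grip_tab","collar"])
b=r.camera("side")[215:295,270:350,::-1]; find("side",["holder","grip_tab","collar"])
cv2.imwrite("pics/e.png",cv2.resize(np.hstack([a,b]),(800,400),interpolation=cv2.INTER_CUBIC))
E
```

```text
top holder 0.9 [ 0.5729 -0.2153  0.0815] [392. 232.]
top holder 0.84 [ 0.661   0.2272 -0.0014] [251. 204.]
top holder 0.77 [ 0.47    0.2837 -0.0037] [232. 263.]
top grip_tab 0.91 [0.6853 0.1867 0.0337] [262. 195.]
top grip_tab 0.85 [ 0.5246 -0.2018  0.1191] [390. 249.]
top grip_tab 0.63 [0.5157 0.3024 0.0375] [223. 249.]
top collar 0.5 [ 0.5685 -0.2164  0.0837] [392. 233.]
top collar 0.31 [ 0.5548 -0.4369 -0.0022] [455. 238.]
side holder 0.7 [ 0.565  -0.2114  0.0814] [320. 261.]
side holder 0.68 [0.6601 0.2299 0.0043] [274. 158.]
side holder 0.67 [ 0.4715  0.2839 -0.0023] [213. 169.]
side grip_tab 0.94 [0.683  0.1853 0.0369] [287. 157.]
side grip_tab 0.87 [ 0.52   -0.2042  0.1145] [302. 259.]
side grip_tab 0.79 [0.516  0.3043 0.0301] [222. 153.]
side grip_tab 0.17 [ 5.513e-01 -4.384e-01 -4.000e-04] [363. 355.]
side collar 0.62 [ 0.5738 -0.2126  0.0828] [323. 259.]
```

View pics/e.png

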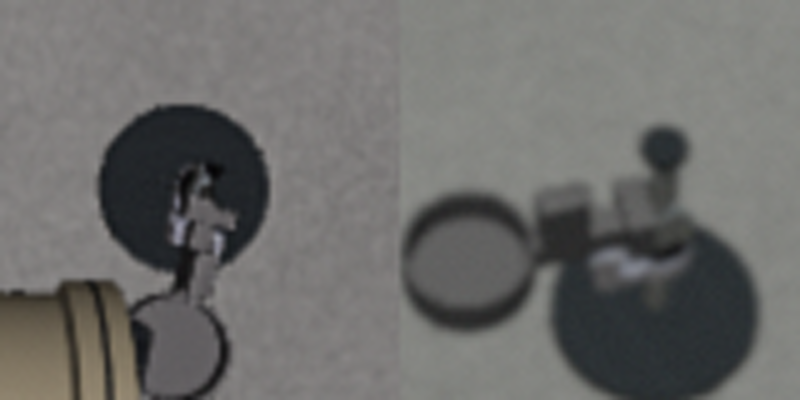

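The crops show the holder seated on the collar with its arm between the cheeks (top crop about (205,240), side crop about (640,260)). The gripper is clear of it, so I'm handing in.

```bash
python3 -c "
from bench import r
print(r.close_job())"
```

```text
the job is handed in; nothing more can be done
None
```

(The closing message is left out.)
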